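# Fit a quarter-turn draining peg and hang a beaker to dry

### The arm

A 6-joint arm with a two-finger parallel gripper is mounted at the origin on the work surface. World frame = base frame: x ahead of the robot, y to its left, z up, the work surface at z = 0. Lengths are in m, angles in rad, forces in N, time in s.
With the tool pointing down it reaches from about 0.3 to 0.775 m from the base axis. Payload 14.6 kg.
Tool frame: the origin (TCP) lies midway between the tips of the shut fingers; the grasp point (between the pads) lies 19 mm behind it (ctrl.pinch_z is the distance from the TCP to the grasp point, in m); z points along the fingers, y is the line along which they close (so a half turn about z gives the same grasp; the last joint's range is limited). The gripper opens to 94 mm and grips with 3 to 60 N. Pads are 16 mm wide; open, the fingers measure 119 mm over their backs; the gripper's body (75 mm by 177 mm) begins 78 mm behind the grasp point.
Start: joints at [1.052, 0.3, 1.521, -0, 1.321, -0.067], TCP at [0.24, 0.495, 0.166] pointing down, gripper open.
Joint ranges: [-3.03, 3.03], [-0.79, 2.21], [0.23, 2.52], [-1.04, 4.18], [0, 3.07], [-2.55, 2.55]. Speed limits (rad/s): [2.22, 2.22, 2.57, 3.14, 3.14, 3.14].

### API

Orientations are given as [roll, pitch, yaw] about the fixed x, y, z axes, in that order (R = Rz(yaw) Ry(pitch) Rx(roll)).
In Python, from station import ctrl gives the robot as it stands.
- The arm moves only by the tool jog_arm, never from a script. Its argument "motion" is a list of rows, each a list of 7 numbers: the shift along the tool's x, y, z in m, then the turn, a rotation vector about the tool's x, y, z in rad, then the opening, from -1 (shut) to 1 (fully open). In form: [[tx, ty, tz, rx, ry, rz, gripper], ...]. A call has 1 to 5 rows; each row shifts and turns the commanded pose from where the row before left it, along the tool's axes as they then stand; what a row does not reach is not made up. A row lasts 1/10 s, in which the tool goes at most 50 mm and 8.59 degrees, less where a joint would pass 70% of its speed; a pose out of reach is approached as far as the arm can. A call is refused whole if a number of a shift passes 0.05 or a number of a turn 0.15, either way. A call with a gripper value outside its range is refused whole. The fingers move at their own pace and stop on an object; "squeeze" is the grip in N (left out, the last holds). Time passes only in rows, so rows that do not move let the fingers close. It gives the time, the measured TCP pose, the force, the opening and the grip force at its end, in the units of the state.
- ctrl.get_obs(): the state, without advancing time (a new reading comes with each control period).
- ctrl.camera(name): name is "side" or "top" or "wrist"; returns the picture (384x512x3 uint8, red, green, blue); there is no depth.
- ctrl.camera_model(name): a dict with "intrinsics" (3x3 intrinsics, pixels), "rvec" (rotation vector, rad) and "tvec" (3), from world to camera coordinates, as OpenCV has them. Camera axes: x right, y down, z forward; pixel columns grow to the right and rows downward; lengths in m; the calibration is good to about 2 mm. A picture is of the moment at which its call begins: read the wrist's pose just before it. camera_model takes no time and is no camera call; for the wrist camera it gives the pose at the moment of the call.
- ctrl.hand_in(): hands the job in; it is judged then, once.
The state is a dict: "time_s": time; "qpos": joint angles; "joint_vel": joint speeds; "tau": joint torques, N m; "ee_pos": TCP position; "eef_rot": TCP orientation; "force": force on the tool from outside, world axes, zero at the start; "moment": the same for the moment, N m; "grip_width": finger opening in m; "grip_force": force on a finger pad.
Only numpy, scipy, OpenCV 4.12 (cv2) and the standard library are available. Lean on these libraries where they do the work, as an engineer would, in place of code of your own. Each camera call takes 0.05 s, during which the arm holds its last target. There are 200 camera calls.

### The job

Take the long blue peg from the spare-peg block, pass its T-foot through the free key-slot in the drainer's sloping panel until the collar sits on the panel, and give it a quarter turn so that it locks. Let go of it, then hang the rinsed amber glass beaker upside down over that peg, lowering it gently until it rests on the peg before you let go. Leave everything else on the bench where it stands.

Things in the scene. Friction and masses are not known exactly. Their poses are not given: they have to be found in the camera images.
- free_slot (a point): Free key-slot, rimmed in black, in the drainer panel's lower row: 40 mm long, 12 mm wide, opened to a 16 mm square in its middle, through the 6 mm panel into open space. Point: slot centre on the panel's outer face, 100 mm above the bench. x: level, along the row and the slot's length; y: down the slope; z: out of the panel, 35 degrees from vertical. May be any of the row's three places.
- drainer: Glassware drainer, fixed: white panel 360 mm wide, 225 mm up the slope, at 35 degrees to the bench, drip trough 32 mm high along the low edge. Origin: on the bench below the middle place of the lower row; x along the row, y to the low side, z up. Lower row: 3 places 100 mm apart. Upper row: 2 white pegs 95 mm up the slope from the lower row, at x -50 and +50 mm, the first with a clear beaker, diameter 54 mm.
- bare_peg: Bare white peg fixed in a place of the lower row, standing 110 mm straight out of the panel. Origin: on the bench 100 mm below its place; axes as the drainer's.
- used_peg: White peg fixed in a place of the lower row, 110 mm long, carrying a clear beaker, diameter 48 mm, leaning a little, whose bottom is up to 115 mm from the panel. Origin: on the bench 100 mm below its place; axes as the drainer's.
- long_peg: Blue draining peg, about 40 g. Origin: middle of collar underside; z to the tip, x along the T-bar. Up: collar 30 mm dia. to z=5 mm; flat-sided stem 20 (x) by 14 mm (y) to 102; round tip to 110. Down: round neck 13 mm dia. to -8; T-bar 36 (x) by 8 mm (y) to -12.5; its foot 32 by 5 mm to -15.5. Goes in either way round and turns either way. Locked it has 2 mm play and leans a few degrees downhill.
- block: Grey spare-peg block 150 (x) by 60 (y) by 35 mm high, fixed. Origin: centre of its underside. Two slots 41 by 14 mm, 20 mm deep, long along x, at x = -37 and +37 mm: one holds the long blue peg, the other the short white one, both upright with the collar on the block's top (which is which varies).
- short_peg: Short white peg of the same make, 70 mm from collar to tip; it stays in the block. Origin: middle of the collar's underside.
- beaker: Amber glass beaker, about 60 g, standing mouth down on the bench: outside diameter 52 mm, height 75 mm, wall and bottom 3 mm thick (inside 72 mm deep). Origin: centre of the mouth; z to its closed bottom (up at the start). With the peg's tip against its bottom, its origin is 38 mm from the peg's origin along the peg; let go, it may lean over until its wall rests on the peg.
- red_bottle: Red reagent bottle, 72 mm diameter, 150 mm high. Origin: centre of its underside.
- teal_bottle: Teal reagent bottle, 68 mm diameter, 135 mm high. Origin: centre of its underside.
- teal_bottle2: Second teal reagent bottle, 68 mm diameter, 135 mm high. Origin: centre of its underside.
- amber_jar: Small amber jar with orange cap, 44 mm diameter, 75 mm high. Origin: centre of its underside.
- petri: Closed clear Petri dish, 93 mm diameter, 16 mm high, lying on the slide box. Origin: centre of its underside.
- slide_box: Grey slide box with clear lid, 172 by 212 mm, 34 mm high. Origin: centre of its underside.
There are look-alikes about, which are no part of the job. Several things have the shape of the long_peg; the one meant has the colours described above.

How it is judged:
On the way, in this order (a step that is already met when the one before it is completed fails the run):
1. the long peg's T-foot is through the free slot, still lying along it, and the collar is down on the panel (z of long_peg in the frame of free_slot between -0.004 and 0.004 m and x of long_peg in the frame of free_slot between -0.006 and 0.006 m and y of long_peg in the frame of free_slot between -0.006 and 0.006 m and angle between the z axis of long_peg and the z axis of free_slot, either way round below 0.2 rad and angle between the x axis of long_peg and the x axis of free_slot, either way round below 0.3 rad), for 0.05 s.
2. the long peg is turned a quarter turn in the slot and let go (z of long_peg in the frame of free_slot between -0.004 and 0.004 m and x of long_peg in the frame of free_slot between -0.006 and 0.006 m and y of long_peg in the frame of free_slot between -0.006 and 0.006 m and angle between the z axis of long_peg and the z axis of free_slot, either way round below 0.2 rad and angle between the x axis of long_peg and the y axis of free_slot, either way round below 0.26 rad and contact force between the fingers and long_peg below 0.1 N), for 0.2 s.
At the end, for the whole second after the job is handed in: Long peg in the free slot, collar on the panel (within 4 mm; 6 mm of slot centre; lean under 0.2 rad), T-bar square across the slot within 0.26 rad; amber beaker over that peg, mouth 20-58 mm from the collar, within 30 mm of its line, axes within 0.55 rad; both at rest (z of long_peg in the frame of free_slot between -0.004 and 0.004 m and x of long_peg in the frame of free_slot between -0.006 and 0.006 m and y of long_peg in the frame of free_slot between -0.006 and 0.006 m and angle between the z axis of long_peg and the z axis of free_slot, either way round below 0.2 rad and angle between the x axis of long_peg and the y axis of free_slot, either way round below 0.26 rad and z of beaker in the frame of long_peg between 0.02 and 0.058 m and x of beaker in the frame of long_peg between -0.03 and 0.03 m and y of beaker in the frame of long_peg between -0.03 and 0.03 m and angle between the z axis of beaker and the z axis of long_peg, either way round below 0.55 rad and linear speed of each of beaker, long_peg below 0.03 m/s); the robot touches nothing.
It fails at once if the beaker is let go over the peg more than about 12 mm before it is down, and drops (x of beaker in the frame of long_peg between -0.04 and 0.04 m and y of beaker in the frame of long_peg between -0.04 and 0.04 m and z of beaker in the frame of long_peg below 0.16 m and contact force between the fingers and beaker below 0.05 N and (z of beaker in the frame of long_peg above 0.058 m or (z of beaker in the frame of long_peg above 0.05 m and angle between the z axis of beaker and the z axis of long_peg, either way round below 0.3 rad))).
It fails at once if the glass beaker is knocked against peg or panel with more than 25 N (contact force between beaker and long_peg above 25 N or contact force between beaker and drainer above 25 N).
It fails at once if another thing on the bench is shifted by more than 30 mm (distance of any of short_peg, red_bottle, teal_bottle, teal_bottle2, amber_jar, petri, slide_box from where it was at the start of the episode above 0.03 m).
It also fails if it takes over 64 s, if anything falls off the work surface, if the arm or the gripper's body presses on something with over 40 N, if the wrist force passes 120 N, or if a joint passes its speed limit or range.

## Working session

There is one attempt and no reset: what is moved stays moved. The work goes in short steps, Python scripts to look and compute and a tool call to move; the robot and the scene stay as the last step left them, time stands still between calls to the robot, and variables do not carry over. Pictures are saved under pics/ and viewed, at most 12 in all, crops included, and the job is handed in when it is done.

Besides the shell and the picture viewer there is one more tool, called after "Request:" as a command line: name --pt "numbers of a row" for each row, then --argument value for the rest. jog_arm: Moves the arm, as the interface text tells. Its arguments: {"type":"object","properties":{"motion":{"type":"array"},"squeeze":{"type":"number"}},"required":["motion"]}

```bash
mkdir -p pics; ls
cat > h.py <<'E'
import numpy as np, cv2
from station import ctrl
from scipy.spatial.transform import Rotation as R
def cam(n):
    m=ctrl.camera_model(n); K=np.array(m["intrinsics"]); r=cv2.Rodrigues(np.array(m["rvec"],float))[0]; t=np.array(m["tvec"],float).ravel()
    return K,r,t
def ray(n,u,v,m=None):
    K,r,t=m or cam(n); d=r.T@np.linalg.solve(K,[u,v,1]); return -r.T@t,d/np.linalg.norm(d)
def onz(n,u,v,z,m=None):
    o,d=ray(n,u,v,m); return o+d*(z-o[2])/d[2]
def proj(n,P,m=None):
    K,r,t=m or cam(n); q=(r@np.atleast_2d(P).T).T+t; q=q@K.T; return q[:,:2]/q[:,2:]
def tri(a,b): # two rays
    (o1,d1),(o2,d2)=a,b
    s=np.linalg.lstsq(np.c_[d1,-d2],o2-o1,rcond=None)[0]; p,q=o1+s[0]*d1,o2+s[1]*d2
    return (p+q)/2,np.linalg.norm(p-q)
def snap(n,f):
    m=cam(n); im=ctrl.camera(n)[:,:,::-1].copy(); cv2.imwrite("pics/"+f,im); np.save("pics/"+f+".npy",np.r_[m[0].ravel(),m[1].ravel(),m[2]]); return im,m
def load(f):
    a=np.load("pics/"+f+".npy"); return cv2.imread("pics/"+f),(a[:9].reshape(3,3),a[9:18].reshape(3,3),a[18:])
E
python3 - <<'E'
from h import *
for n in("side","top"):
    im,m=snap(n,n+"0.png"); print(n,-m[1].T@m[2])
a=cv2.imread("pics/side0.png");b=cv2.imread("pics/top0.png")
cv2.imwrite("pics/both.png",cv2.resize(np.vstack([a,b]),None,fx=.78,fy=.78))
print(ctrl.get_obs())
E
```

```text
pics
side [0.53058548 0.82518526 0.9354873 ]
top [0.45144344 0.11701736 1.28101197]
{'time_s': 0.1, 'qpos': array([ 1.05242754e+00,  3.00417950e-01,  1.52149921e+00,  2.09333178e-05,
        1.32071190e+00, -6.65646586e-02]), 'joint_vel': array([ 1.29312061e-04, -6.53121858e-04, -8.00992007e-04, -8.11096753e-04,
       -1.14885086e-03,  6.98847872e-05]), 'tau': array([ 3.55137690e-04, -5.32654738e+01, -3.53284836e+01,  7.08750682e-02,
        2.35010160e-02, -8.40348821e-05]), 'ee_pos': array([0.23996896, 0.49458735, 0.16575014]), 'eef_rot': array([-3.14055989e+00, -8.91689435e-05,  2.68978328e+00]), 'force': array([-0.56469488,  0.9523527 ,  0.4422685 ]), 'moment': array([-0.00249594, -0.01313483, -0.03201842]), 'grip_force': 0.0, 'grip_width': 0.0936024795112225}
```

View pics/top0.png

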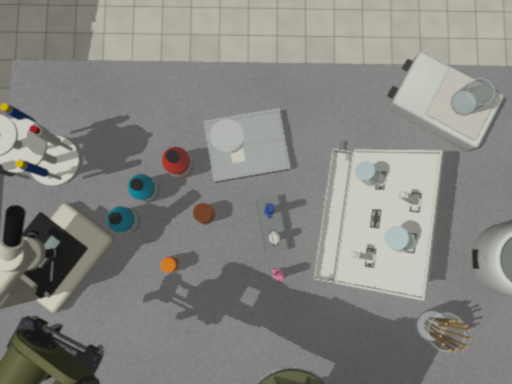

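View pics/side0.png

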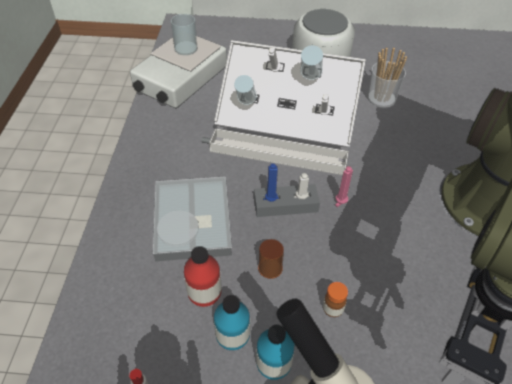

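The top view shows the free slot (black rim) at about (375,218), between the beaker on its peg (366,172) and the bare peg (368,255). The amber beaker is at (204,213).

Candidates for the peg are the blue one in the block (269,210), the white short one (274,238), the pink one on the bench (278,273) and the blue pens (20,115). The blue one in the grey block fits. I'll confirm it in a crop while measuring.

```bash
cat > m1.py <<'E'
from h import *
T,mt=load("top0.png");S,ms=load("side0.png")
def blobs(im,lo,hi,mn=25):
    k=cv2.inRange(cv2.cvtColor(im,cv2.COLOR_BGR2HSV),lo,hi); n,_,s,c=cv2.connectedComponentsWithStats(k)
    return [(s[i].tolist(),c[i].round(1).tolist()) for i in range(1,n) if s[i,4]>=mn]
for nm,im in(("top",T),("side",S)):
    print(nm,"blue",blobs(im,(108,120,40),(125,255,255)))
    print(nm,"amber",blobs(im,(2,120,40),(10,225,170)))
    print(nm,"dark",[b for b in blobs(im,(0,0,0),(180,255,60),15) if (nm=="top" and 330<b[1][0]<440 and 150<b[1][1]<290) or (nm=="side" and 215<b[1][0]<360 and 45<b[1][1]<160)])
# rough
P,e=tri(ray("top",375.5,218,mt),ray("side",287,103,ms)); print("slot tri",P,e)
print("slot z=.1",onz("top",375.5,218,.1,mt),onz("side",287,103,.1,ms))
print("beaker top",onz("top",204,213,.075,mt))
for uv in((329,149),(317,281)): print(onz("top",*uv,.03,mt))
a=cv2.resize(T[140:300,190:440],None,fx=3.2,fy=3.2,interpolation=cv2.INTER_CUBIC)
cv2.imwrite("pics/crop.png",a)
E
python3 m1.py
```

```text
top blue [([8, 108, 23, 11, 103], [17.5, 113.9]), ([24, 163, 24, 13, 135], [35.7, 169.5]), ([264, 204, 10, 13, 91], [269.0, 209.8])]
top amber [([30, 126, 9, 7, 35], [33.9, 128.9]), ([162, 149, 27, 25, 269], [174.7, 164.5]), ([194, 204, 19, 18, 256], [202.7, 212.2])]
top dark []
side blue [([266, 164, 12, 37, 284], [271.7, 183.5])]
side amber [([260, 240, 23, 19, 361], [270.9, 249.3])]
side dark []
slot tri [ 0.52201674 -0.20597813  0.1020707 ] 0.003248850290734382
slot z=.1 [ 0.52376597 -0.20670523  0.1       ] [ 0.52037875 -0.20825225  0.1       ]
beaker top [0.5340478 0.2339038 0.075    ]
[ 0.71672765 -0.1014374   0.03      ]
[ 0.35864784 -0.06614031  0.03      ]
```

View pics/crop.png

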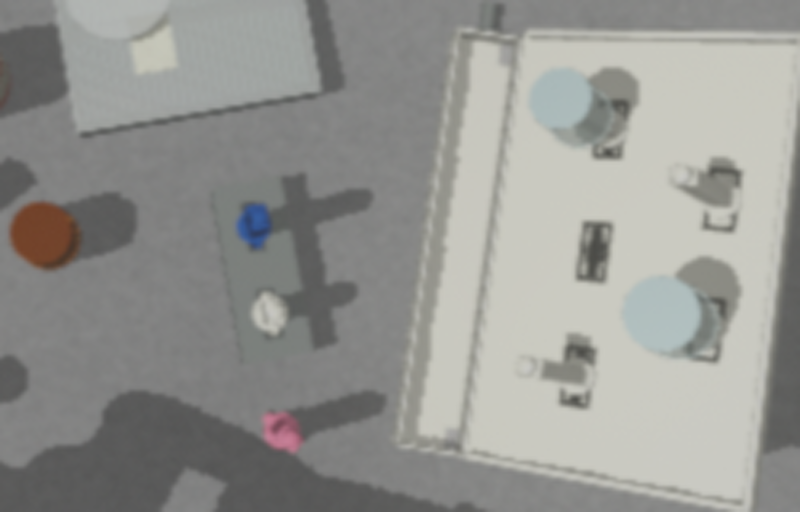

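The crop confirms it: the blue peg is in the grey block, with its tip near full-image (269,207). The white short peg is beside it and the pink look-alike stands apart on the bench. The free slot centre is at about (375.9,218.4). Next I'll plan the approach.

```bash
cat >> h.py <<'E'
def plan(pos,rot,show=True):
    """tool-frame delta from measured TCP to target; rot = matrix"""
    o=ctrl.get_obs(); A=R.from_euler("xyz",o["eef_rot"]).as_matrix()
    d=A.T@(np.array(pos)-o["ee_pos"]); w=R.from_matrix(A.T@rot).as_rotvec()
    n=max(np.abs(d).max()/.05,np.linalg.norm(d)/.05,np.linalg.norm(w)/.149)
    print("pos",o["ee_pos"].round(4),"q",o["qpos"].round(2),"t",round(o["time_s"],2),"F",o["force"].round(1),"w",round(o["grip_width"],4))
    print("tool d",d.round(4),"rotvec",w.round(4),"rows>=",round(n,2)); return d,w
def down(yaw): return R.from_euler("xyz",[np.pi,0,yaw]).as_matrix()
def tilt(x,z): # tool z along z, x along x
    z=np.array(z)/np.linalg.norm(z); x=np.array(x,float); x-=z*(x@z); x/=np.linalg.norm(x); return np.c_[x,np.cross(z,x),z]
E
python3 - <<'E'
from h import *
_,mt=load("top0.png");_,ms=load("side0.png")
P,e=tri(ray("top",269,207,mt),ray("side",272,165,ms)); print("tip",P,e, onz("top",269,207,.145,mt), onz("side",272,165,.145,ms))
for c in ((213,193),(243,362),(285,178),(312,347)): print(onz("top",190+c[0]/3.2,140+c[1]/3.2,.035,mt).round(4))
print("beaker",onz("side",271,243,.075,ms),onz("top",190+44/3.2,140+234/3.2,.075,mt))
for c in ((608,130),(595,251),(577,375)): # intersect panel plane through slot
    n=np.array([.098*np.sin(.611),.995*np.sin(.611),np.cos(.611)]); p0=np.array([.522,-.206,.1]); o,d=ray("top",190+c[0]/3.2,140+c[1]/3.2,mt); print((o+d*((p0-o)@n)/(d@n)).round(4))
plan([P[0],P[1],.27],down(-2.966))
E
```

```text
tip [0.54539545 0.06795365 0.14868185] 0.0002616077165798876 [0.54556958 0.06780366 0.145     ] [0.54559559 0.06439032 0.145     ]
[0.5725 0.0967 0.035 ]
[0.4312 0.0706 0.035 ]
[0.5858 0.036  0.035 ]
[0.4441 0.013  0.035 ]
beaker [0.53566127 0.22429239 0.075     ] [0.53371581 0.2345467  0.075     ]
[ 0.62   -0.2195  0.1027]
[ 0.5226 -0.2075  0.101 ]
[ 0.4243 -0.1923  0.0971]
pos [0.24   0.4946 0.1658] q [ 1.05  0.3   1.52  0.    1.32 -0.07] t 0.1 F [-0.6  1.   0.4] w 0.0936
tool d [-0.461  -0.2506 -0.104 ] rotvec [-1.000e-03 -4.000e-04 -6.274e-01] rows>= 10.7
```

Request:
jog_arm --pt "0 0 -0.045 0 0 0 1" --pt "0 0 -0.045 0 0 0 1" --pt "-0.03 -0.016 -0.014 0 0 0 1" --pt "-0.043 -0.0234 0 0 0 0 1" --pt "-0.043 -0.0234 0 0 0 0 1"

```text
time_s: 0.6
ee_pos: [0.3175, 0.3865, 0.2703]
eef_rot: [3.141, 0.0, 2.691]
force: [0.0, 0.3, 0.6]
grip_width: 0.0942
grip_force: 0.0
```

Request:
jog_arm --pt "-0.043 -0.0234 0 0 0 0 1" --pt "-0.043 -0.0234 0 0 0 0 1" --pt "-0.043 -0.0234 0 0 0 0 1" --pt "-0.043 -0.0234 0 0 0 0 1" --pt "-0.043 -0.0234 0 0 0 0 1"

```text
time_s: 1.1
ee_pos: [0.4601, 0.1867, 0.2702]
eef_rot: [-3.142, -0.0, 2.69]
force: [0.1, 0.0, -0.0]
grip_width: 0.0939
grip_force: 0.0
```

Request:
jog_arm --pt "-0.043 -0.0234 0 0 0 -0.1 1" --pt "0 0 0 0 0 -0.13 1" --pt "0 0 0 0 0 -0.13 1" --pt "0 0 0 0 0 -0.13 1" --pt "0 0 0 0 0 -0.13 1"

```text
time_s: 1.6
ee_pos: [0.4878, 0.1485, 0.2699]
eef_rot: [-3.142, -0.001, -2.968]
force: [0.1, -0.6, 0.2]
grip_width: 0.0939
grip_force: 0.0
```

Run:
```python
from h import *
plan([.545,.066,.27],down(-2.966))
im,m=snap("wrist","w1.png"); c=-m[1].T@m[2]; print("cam",c,m[1][2]); print(proj("",[[.545,.066,.145],[.545,.066,.035]],m))
```

```text
pos [0.4878 0.1485 0.2699] q [ 0.22  0.15  1.46 -0.    1.53 -1.52] t 1.6 F [ 0.1 -0.6  0.2] w 0.0939
tool d [-0.0421 -0.0911 -0.0001] rotvec [-0.0001 -0.0007 -0.0024] rows>= 2.01
cam [0.40839658 0.1357306  0.48932228] [ 0.27450808  0.04710376 -0.9604304 ]
[[179.15234149 209.68218   ]
 [196.09843408 186.23698307]]
```

View pics/w1.png

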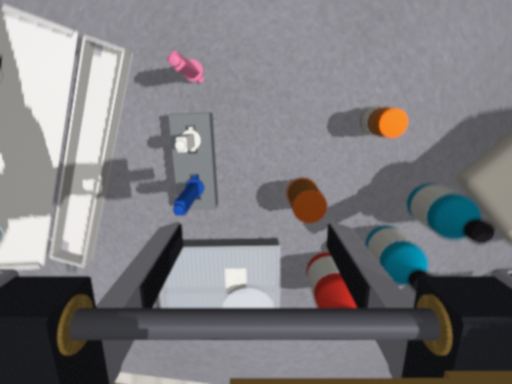

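The wrist view shows the blue peg with its tip at (180,211) and collar at (197,186), matching my estimate. The white short peg is at (188,138) and the amber beaker at (306,198). I'll move over the peg and refine.

Request:
jog_arm --pt "-0.021 -0.045 0 0 0 0 1" --pt "-0.021 -0.045 0 0 0 0 1" --pt "0 0 0.04 0 0 0 1" --pt "0 0 0.04 0 0 0 1" --pt "0 0 0 0 0 0 1"

```text
time_s: 2.15
ee_pos: [0.5421, 0.0666, 0.1854]
eef_rot: [3.141, -0.009, -2.976]
force: [-0.5, 0.2, 0.3]
grip_width: 0.094
grip_force: 0.0
```

Run:
```python
from h import *
plan([.545,.066,.096],down(-2.966))
im,m=snap("wrist","w2.png")
k=cv2.inRange(cv2.cvtColor(im,cv2.COLOR_BGR2HSV),(108,120,40),(125,255,255)); 
n,l,s,c=cv2.connectedComponentsWithStats(k); i=1+s[1:,4].argmax(); print(s[i],c[i])
p=np.argwhere(l==i)
for v in range(s[i,1],s[i,1]+s[i,3],max(1,s[i,3]//14)):
    u=p[p[:,0]==v][:,1]; print(v,u.min(),u.max())
print(proj("",[[.545,.066,.145],[.545,.066,.137],[.545,.066,.04],[.545,.066,.035]],m))
im1,m1=load("w1.png")
k=cv2.inRange(cv2.cvtColor(im1,cv2.COLOR_BGR2HSV),(108,120,40),(125,255,255)); n,l,s,c=cv2.connectedComponentsWithStats(k); i=1+s[1:,4].argmax(); print(s[i],c[i],proj("",[.545,.066,.09],m1))
```

```text
pos [0.5421 0.0666 0.1854] q [ 0.06  0.28  1.5   0.    1.37 -1.68] t 2.15 F [-0.5  0.2  0.3] w 0.094
tool d [-0.0036 -0.0012  0.0893] rotvec [ 0.001  -0.0088 -0.0103] rows>= 1.79
[240 160  23  48 738] [250.5203252  183.11111111]
160 248 253
163 248 254
166 244 257
169 242 260
172 240 261
175 240 262
178 240 262
181 241 260
184 244 258
187 244 256
190 243 256
193 243 256
196 244 256
199 244 257
202 244 257
205 244 257
[[252.21667943 200.50384686]
 [252.2742024  197.95953486]
 [252.7830941  175.45062849]
 [252.8025236  174.5912376 ]]
[173 175  31  40 630] [188.0984127  195.35238095] [[188.69682534 196.47723011]]
```

View pics/w2.png

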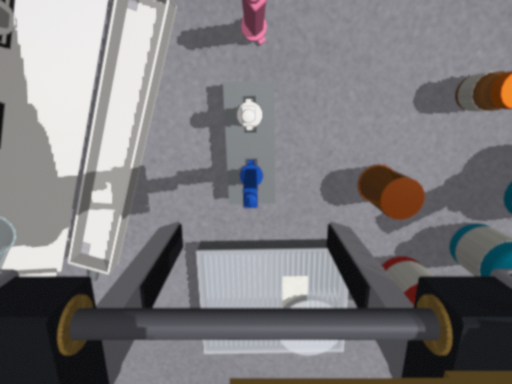

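The blue peg's collar is centred at (251,174.5) and its tip end is at row 207, close to the prediction. Its true position is about (0.544, 0.0645). I'll descend and grip.

Request:
jog_arm --pt "-0.003 -0.002 0.02 0 -0.009 -0.01 1" --pt "0 0 0.035 0 0 0 1" --pt "0 0 0.034 0 0 0 1" --pt "0 0 0 0 0 0 1" --pt "0 0 0 0 0 0 1"

```text
time_s: 2.7
ee_pos: [0.5493, 0.0659, 0.1038]
eef_rot: [-3.141, 0.011, -2.964]
force: [-0.6, 0.4, -0.3]
grip_width: 0.0941
grip_force: 0.0
```

Request:
jog_arm --pt "0 0 0 0 0 0 -1" --pt "0 0 0 0 0 0 -1" --pt "0 0 0 0 0 0 -1" --pt "0 0 0 0 0 0 -1" --pt "0 0 0 0 0 0 -1" --squeeze 30

```text
time_s: 3.2
ee_pos: [0.5484, 0.0656, 0.1015]
eef_rot: [-3.141, 0.009, -2.963]
force: [0.7, -0.1, 0.5]
grip_width: 0.0576
grip_force: 0.0
```

Run:
```python
from h import *
plan([.544,.0645,.096],down(-2.966)); print(ctrl.get_obs()["grip_force"],ctrl.get_obs()["eef_rot"])
```

```text
pos [0.5484 0.0656 0.1015] q [ 0.05  0.36  1.6   0.    1.17 -1.7 ] t 3.2 F [ 0.7 -0.1  0.5] w 0.0576
tool d [ 0.0045 -0.0004  0.0055] rotvec [-0.0001  0.0093  0.0026] rows>= 0.14
0.0 [-3.14148661  0.00932135 -2.96342376]
```

Request:
jog_arm --pt "0.0045 0 0.005 0 0.009 0 -1" --pt "0 0 0 0 0 0 -1" --pt "0 0 0 0 0 0 -1" --pt "0 0 0 0 0 0 -1" --pt "0 0 0 0 0 0 -1"

```text
time_s: 3.7
ee_pos: [0.5439, 0.0649, 0.0963]
eef_rot: [-3.142, 0.0, -2.963]
force: [-0.3, 0.3, 0.7]
grip_width: 0.0171
grip_force: 0.0
```

Request:
jog_arm --pt "0 0 0 0 0 0 -1" --pt "0 0 0 0 0 0 -1" --pt "0 0 0 0 0 0 -1"

```text
time_s: 4.0
ee_pos: [0.5439, 0.0649, 0.0962]
eef_rot: [-3.142, 0.0, -2.963]
force: [1.1, 0.2, 0.1]
grip_width: 0.0133
grip_force: 30.0
```

Run:
```python
from h import *
plan([.544,.0645,.096],down(-2.966)); print(ctrl.get_obs()["grip_force"],ctrl.get_obs()["eef_rot"])
```

```text
pos [0.5439 0.0649 0.0962] q [ 0.05  0.36  1.61 -0.    1.17 -1.7 ] t 4.0 F [1.1 0.2 0.1] w 0.0133
tool d [-0.     -0.0004  0.0002] rotvec [-0.      0.      0.0026] rows>= 0.02
29.982773065567017 [-3.14155571e+00  2.14570802e-05 -2.96342611e+00]
```

Request:
jog_arm --pt "0 0 -0.02 0 0 0 -1" --pt "0 0 -0.045 0 0 0 -1" --pt "0 0 -0.045 0 0 0 -1" --pt "0 0 -0.04 0 0 0 -1" --pt "0 0 0 0 0 0 -1"

```text
time_s: 4.5
ee_pos: [0.5456, 0.065, 0.2519]
eef_rot: [-3.14, 0.009, -2.963]
force: [0.8, 0.6, -1.0]
grip_width: 0.0132
grip_force: 30.0
```

```bash
cat > slot.py <<'E'
from h import *
psi=-.12; a=np.radians(35); P=np.array([.5224,-.207,.1])
def frame(psi=psi):
    y=np.array([-np.sin(psi),np.cos(psi),0]); n=np.r_[y[:2]*np.sin(a),np.cos(a)]; x=np.array([np.cos(psi),np.sin(psi),0]); return x,n
E
python3 - <<'E'
from slot import *
x,n=frame(); plan(P+n*.141,tilt(-x,-n)); 
o=ctrl.get_obs(); print(o["grip_width"],R.from_matrix(tilt(-x,-n)).as_euler("xyz"), P+n*.141)
A=R.from_euler("xyz",o["eef_rot"]).as_matrix(); print(A.round(3))
E
```

```text
pos [0.5456 0.065  0.2519] q [ 0.05  0.24  1.4  -0.    1.49 -1.7 ] t 4.5 F [ 0.8  0.6 -1. ] w 0.0132
tool d [ 0.0476 -0.1862  0.0362] rotvec [0.6064 0.0997 0.2862] rows>= 4.55
0.013238582146063908 [-2.53072742e+00  2.22044605e-16  3.02159265e+00] [ 0.53208164 -0.12670732  0.21550044]
[[-0.984 -0.177  0.009]
 [-0.177  0.984  0.   ]
 [-0.009 -0.001 -1.   ]]
```

Request:
jog_arm --pt "0 0 0 0.121 0.02 0.057 -1" --pt "0 0 0 0.121 0.02 0.057 -1" --pt "0 0 0 0.121 0.02 0.057 -1" --pt "0 0 0 0.121 0.02 0.057 -1" --pt "0 0 0 0.121 0.02 0.057 -1"

```text
time_s: 5.0
ee_pos: [0.5438, 0.0652, 0.2461]
eef_rot: [-2.526, -0.008, 3.021]
force: [-0.4, -0.5, -0.5]
grip_width: 0.0132
grip_force: 30.0
```

Request:
jog_arm --pt "0 0 0 0 0 0 -1" --pt "0 0 0 0 0 0 -1"

```text
time_s: 5.2
ee_pos: [0.5439, 0.0653, 0.2451]
eef_rot: [-2.532, -0.012, 3.025]
force: [-0.9, -0.5, -0.6]
grip_width: 0.0131
grip_force: 30.0
```

Run:
```python
from slot import *
x,n=frame(); plan(P+n*.141,tilt(-x,-n));
```

```text
pos [0.5439 0.0653 0.2451] q [ 0.34  0.44  1.28 -0.54  1.71 -1.11] t 5.2 F [-0.9 -0.5 -0.6] w 0.0131
tool d [-0.011  -0.1406  0.1341] rotvec [ 0.0014 -0.0077  0.0092] rows>= 3.89
```

Request:
jog_arm --pt "-0.004 -0.047 0 0 0 0 -1" --pt "-0.004 -0.047 0 0 0 0 -1" --pt "-0.003 -0.047 0 0 -0.008 0.009 -1" --pt "0 0 0.045 0 0 0 -1" --pt "0 0 0.045 0 0 0 -1"

```text
time_s: 5.7
ee_pos: [0.5356, -0.1045, 0.2543]
eef_rot: [-2.534, 0.007, 3.019]
force: [0.8, 0.1, -1.7]
grip_width: 0.0136
grip_force: 30.0
```

Request:
jog_arm --pt "0 0 0.044 0 0 0 -1" --pt "0 0 0 0 0 0 -1" --pt "0 0 0 0 0 0 -1" --pt "0 0 0 0 0 0 -1"

```text
time_s: 6.1
ee_pos: [0.5335, -0.1272, 0.2192]
eef_rot: [-2.532, 0.005, 3.02]
force: [1.2, 0.5, 0.7]
grip_width: 0.0132
grip_force: 30.0
```

Run:
```python
from slot import *
x,n=frame(); plan(P+n*.141,tilt(-x,-n)); im,m=snap("wrist","w3.png")
print("slot",proj("",P,m))
cv2.imwrite("pics/w3b.png",cv2.resize(im,None,fx=1.5,fy=1.5,interpolation=cv2.INTER_CUBIC))
```

```text
pos [ 0.5335 -0.1272  0.2192] q [ 0.02  0.32  1.51 -0.61  1.44 -1.31] t 6.1 F [1.2 0.5 0.7] w 0.0132
tool d [0.0015 0.0024 0.0029] rotvec [ 0.001   0.0036 -0.0043] rows>= 0.08
slot [[256.01144757 171.22493729]]
```

View pics/w3b.png

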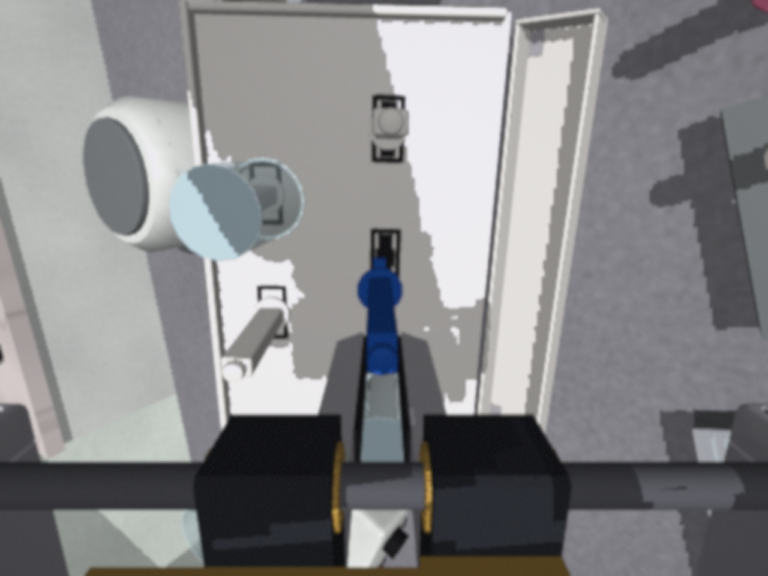

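In this ×1.5 view the free slot's rim has its visible end at row 229 and columns 371–400. The peg's collar is at (380,289) and its foot is at about (380,262), slightly left of the slot's line. The bare peg's rim spans rows 94–161 around column 388.

```bash
cat > m3.py <<'E'
from slot import *
import sys
f=sys.argv[1]; im,m=load(f); g=im.max(2)
x,n=frame(); y=np.cross(n,x)
def pl(u,v,h=0):
    o,d=ray("",u,v,m); q=o+d*((P+n*h-o)@n)/(d@n); return np.array([(q-P)@x,(q-P)@y])*1000
k=(g<70).astype(np.uint8); k[240:]=0; k[:, :165]=0;k[:,300:]=0
nn,l,s,c=cv2.connectedComponentsWithStats(k)
for i in range(1,nn):
    if s[i,4]>25:
        a,b,w,h=s[i,:4]; print(s[i],"L/R/T/B slot mm",pl(a-.5,b+h/2)[1].round(1),pl(a+w-.5,b+h/2)[1].round(1),pl(a+w/2,b-.5)[0].round(1),pl(a+w/2,b+h-.5)[0].round(1))
k=cv2.inRange(cv2.cvtColor(im,cv2.COLOR_BGR2HSV),(108,120,30),(125,255,255)); nn,l,s,c=cv2.connectedComponentsWithStats(k); i=1+s[1:,4].argmax(); q=np.argwhere(l==i)
print(" ".join(f"{v}:{q[q[:,0]==v][:,1].min()}-{q[q[:,0]==v][:,1].max()}" for v in range(s[i,1],s[i,1]+s[i,3],2)))
E
python3 m3.py w3.png
python3 - <<'E'
from h import *
im,m=load("w3.png"); o=ctrl.get_obs(); A=R.from_euler("xyz",o["eef_rot"]).as_matrix(); T=o["ee_pos"]
for p in ([0,0,.056],[.015,0,.056],[0,.015,.056],[0,-.015,.056],[0,0,-.049],[.018,0,.0765],[.016,0,.0735+.003]): print(p,proj("",T+A@p,m).round(1))
E
```

```text
[249  64  20   8  94] L/R/T/B slot mm -8.0 14.6 -123.9 -115.5
[248  97  21  11 113] L/R/T/B slot mm -9.6 14.9 -88.5 -76.2
[247 153  20  30 342] L/R/T/B slot mm -11.8 13.0 -23.4 14.5
[240 224   5  16  59] L/R/T/B slot mm -22.1 -15.5 69.8 92.8
[264 225   5  15  55] L/R/T/B slot mm 9.6 16.2 71.4 92.9
171:252-257 173:248-257 175:248-258 177:248-258 179:248-259 181:246-260 183:243-264 185:241-264 187:240-265 189:239-266 191:239-266 193:239-266 195:239-266 197:239-266 199:240-265 201:242-264 203:243-262 205:246-261 207:246-261 209:246-261 211:246-262 213:246-262 215:246-262 217:245-262 219:245-263 221:245-263 223:245-264 225:244-265 227:244-265 229:243-265 231:243-265 233:243-265 235:243-265 237:243-265 239:243-266 241:243-265 243:243-265 245:243-265 247:244-265 249:251-255
[0, 0, 0.056] [[254.4 192.6]]
[0.015, 0, 0.056] [[254.4 177.5]]
[0, 0.015, 0.056] [[270.  192.6]]
[0, -0.015, 0.056] [[238.8 192.7]]
[0, 0, -0.049] [[254.4 239.9]]
[0.018, 0, 0.0765] [[254.4 169.9]]
[0.016, 0, 0.0765] [[254.4 171.8]]
```

```bash
sed -i 's/psi=-.12;/psi=-.142;/' slot.py
cat >> slot.py <<'E'
x0,n0=frame(-.12); P=P+.0005*x0+.0006*np.cross(n0,x0)
off=np.array([.0003,-.001,.061])
def tgt(s):
    x,n=frame(); A=tilt(-x,-n); return P+n*s-A@off,A
E
python3 - <<'E'
from slot import *
print(P); plan(*tgt(.024))
E
```

```text
[ 0.52295524 -0.2065719   0.09965585]
pos [ 0.5335 -0.127   0.219 ] q [ 0.02  0.32  1.51 -0.61  1.44 -1.31] t 6.15 F [ 0.  -0.4 -0.7] w 0.0132
tool d [-0.0002  0.0037  0.0589] rotvec [0.0009 0.0162 0.0141] rows>= 1.18
```

Request:
jog_arm --pt "0 0.0037 0.02 0.001 0.016 0.014 -1" --pt "0 0 0.02 0 0 0 -1" --pt "0 0 0.019 0 0 0 -1" --pt "0 0 0 0 0 0 -1" --pt "0 0 0 0 0 0 -1"

```text
time_s: 6.65
ee_pos: [0.5286, -0.158, 0.1668]
eef_rot: [-2.53, -0.003, 2.999]
force: [0.1, 0.2, 0.1]
grip_width: 0.0133
grip_force: 30.0
```

```bash
python3 - <<'E'
from slot import *
plan(*tgt(.024)); im,m=snap("wrist","w4.png")
cv2.imwrite("pics/w4b.png",cv2.resize(im[60:260,150:360],None,fx=3,fy=3,interpolation=cv2.INTER_CUBIC))
E
python3 m3.py w4.png
```

```text
pos [ 0.5286 -0.158   0.1668] q [-0.03  0.36  1.57 -0.63  1.34 -1.27] t 6.65 F [0.1 0.2 0.1] w 0.0133
tool d [-0.0016 -0.0006 -0.002 ] rotvec [-0.0011 -0.0032  0.001 ] rows>= 0.05
[241  59  25   4  72] L/R/T/B slot mm -11.3 12.2 -124.5 -121.0
[241  98  25  14 186] L/R/T/B slot mm -11.8 12.6 -89.6 -76.5
[242 165  23  18 168] L/R/T/B slot mm -11.6 12.2 -23.9 -4.8
[240 224   5  16  59] L/R/T/B slot mm -14.6 -9.1 41.3 60.3
[264 225   5  15  56] L/R/T/B slot mm 11.7 17.2 42.5 60.3
171:249-256 173:249-256 175:249-256 177:249-256 179:248-257 181:243-262 183:242-263 185:241-264 187:240-265 189:239-266 191:239-267 193:239-266 195:239-266 197:239-266 199:240-265 201:241-264 203:242-263 205:243-262 207:244-262 209:246-262 211:246-262 213:246-262 215:246-262 217:245-262 219:245-263 221:245-263 223:245-264 225:244-265 227:244-265 229:243-265 231:243-265 233:243-265 235:243-265 237:243-265 239:243-266 241:243-265 243:243-265 245:244-265 247:244-265
```

View pics/w4b.png

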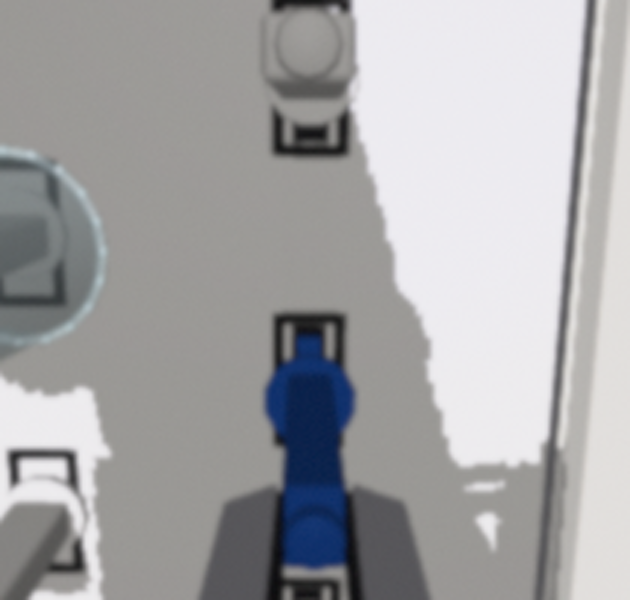

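The crop shows the T-foot (columns 249–256) centred in the slot rim (242–264) and aligned with it. I'll insert it stepwise, watching the force.

Request:
jog_arm --pt "-0.0014 -0.0004 0 -0.001 -0.003 0.001 -1" --pt "0 0 0.004 0 0 0 -1" --pt "0 0 0.004 0 0 0 -1" --pt "0 0 0.004 0 0 0 -1" --pt "0 0 0 0 0 0 -1"

```text
time_s: 7.2
ee_pos: [0.5285, -0.1657, 0.1567]
eef_rot: [-2.53, -0.001, 3.0]
force: [0.0, 0.2, 0.6]
grip_width: 0.0132
grip_force: 30.0
```

Run:
```python
from slot import *
plan(*tgt(.0))
```

```text
pos [ 0.5285 -0.1657  0.1567] q [-0.05  0.37  1.59 -0.63  1.31 -1.27] t 7.2 F [0.  0.2 0.6] w 0.0132
tool d [-0.0006 -0.0001  0.0094] rotvec [-0.0003 -0.0006  0.0005] rows>= 0.19
```

Request:
jog_arm --pt "-0.0005 0 0.003 0 0 0 -1" --pt "0 0 0.003 0 0 0 -1" --pt "0 0 0.002 0 0 0 -1" --pt "0 0 0 0 0 0 -1"

```text
time_s: 7.6
ee_pos: [0.5285, -0.1702, 0.1504]
eef_rot: [-2.53, -0.0, 3.0]
force: [-0.1, 0.2, -0.0]
grip_width: 0.0131
grip_force: 30.0
```

Run:
```python
from slot import *
plan(*tgt(.0))
```

```text
pos [ 0.5285 -0.1702  0.1504] q [-0.06  0.38  1.59 -0.64  1.29 -1.27] t 7.6 F [-0.1  0.2 -0. ] w 0.0131
tool d [ 0.0001 -0.      0.0017] rotvec [-0.0002 -0.0001  0.0003] rows>= 0.03
```

Request:
jog_arm --pt "0 0 0.0015 0 0 0 -1" --pt "0 0 0.001 0 0 0 -1" --pt "0 0 0 0 0 0 -1"

```text
time_s: 7.9
ee_pos: [0.529, -0.1713, 0.1493]
eef_rot: [-2.531, 0.002, 3.0]
force: [1.0, 2.7, 6.0]
grip_width: 0.0132
grip_force: 30.0
```

Request:
jog_arm --pt "0 0 0.001 0 0 0 -1" --pt "0 0 0 0 0 0 -1"

```text
time_s: 8.1
ee_pos: [0.5294, -0.1717, 0.1493]
eef_rot: [-2.531, 0.003, 3.001]
force: [1.0, 7.1, 12.0]
grip_width: 0.013
grip_force: 30.0
```

Run:
```python
from slot import *
plan(*tgt(.0))
```

```text
pos [ 0.5294 -0.1717  0.1493] q [-0.06  0.38  1.59 -0.64  1.29 -1.27] t 8.1 F [ 1.   7.1 12. ] w 0.013
tool d [ 0.0012  0.0004 -0.    ] rotvec [-0.0002  0.0034 -0.0008] rows>= 0.03
```

The collar is seated, with about 14 N along the panel normal. I'll ease off about 1 mm and make the quarter turn.

Request:
jog_arm --pt "0.001 0 -0.0015 0 0.003 0 -1" --pt "0 0 0 0 0 0.14 -1" --pt "0 0 0 0 0 0.14 -1" --pt "0 0 0 0 0 0.14 -1" --pt "0 0 0 0 0 0.14 -1"

```text
time_s: 8.6
ee_pos: [0.5275, -0.1708, 0.1491]
eef_rot: [-2.607, 0.31, 2.519]
force: [-0.8, 2.6, 2.5]
grip_width: 0.0131
grip_force: 30.0
```

Run:
```python
from slot import *
p,A=tgt(0); plan(p,A@R.from_rotvec([0,0,np.pi/2]).as_matrix()); print(ctrl.get_obs()["moment"])
```

```text
pos [ 0.5275 -0.1708  0.1491] q [-0.06  0.38  1.59 -0.64  1.29 -0.7 ] t 8.6 F [-0.8  2.6  2.5] w 0.0131
tool d [-0.0008  0.0004  0.0002] rotvec [-0.0026 -0.0014  1.0054] rows>= 6.75
[ 0.43372643  0.2063324  -0.11289152]
```

Request:
jog_arm --pt "0 0 0 0 0 0.14 -1" --pt "0 0 0 0 0 0.14 -1" --pt "0 0 0 0 0 0.14 -1" --pt "0 0 0 0 0 0.14 -1" --pt "0 0 0 0 0 0.14 -1"

```text
time_s: 9.1
ee_pos: [0.5273, -0.1709, 0.1493]
eef_rot: [-2.931, 0.578, 1.796]
force: [-1.5, 2.7, 5.2]
grip_width: 0.0133
grip_force: 30.1
```

Request:
jog_arm --pt "0 0 0 0 0 0.14 -1" --pt "0 0 0 0 0 0.13 -1" --pt "0 0 0 0 0 0 -1" --pt "0 0 0 0 0 0 -1"

```text
time_s: 9.5
ee_pos: [0.5274, -0.171, 0.1492]
eef_rot: [-3.107, 0.61, 1.484]
force: [-2.0, 4.0, 5.6]
grip_width: 0.0133
grip_force: 30.1
```

Run:
```python
from slot import *
p,A=tgt(0); plan(p,A@R.from_rotvec([0,0,np.pi/2]).as_matrix()); print(ctrl.get_obs()["moment"])
```

```text
pos [ 0.5274 -0.171   0.1492] q [-0.06  0.38  1.59 -0.64  1.29  0.26] t 9.5 F [-2.   4.   5.6] w 0.0133
tool d [0.     0.0009 0.0002] rotvec [-0.0028  0.0002  0.0449] rows>= 0.3
[ 0.19920892  0.64119567 -0.37935316]
```

Request:
jog_arm --pt "0 0.0007 0 0 0 0.045 -1" --pt "0 0 0 0 0 0 -1" --pt "0 0 0 0 0 0 0" --pt "0 0 0 0 0 0 0" --pt "0 0 0 0 0 0 0"

```text
time_s: 10.0
ee_pos: [0.5282, -0.1712, 0.1488]
eef_rot: [-3.14, 0.611, 1.426]
force: [0.5, 0.7, -0.1]
grip_width: 0.0339
grip_force: 0.0
```

Request:
jog_arm --pt "0 0 0 0 0 0 0" --pt "0 0 0 0 0 0 0" --pt "0 0 0 0 0 0 0" --pt "0 0 0 0 0 0 0" --pt "0 0 0 0 0 0 0"

```text
time_s: 10.5
ee_pos: [0.5283, -0.1711, 0.149]
eef_rot: [3.141, 0.611, 1.424]
force: [0.2, 0.2, -0.1]
grip_width: 0.0472
grip_force: 0.0
```

Request:
jog_arm --pt "0 0 -0.03 0 0 0 0" --pt "0 0 -0.04 0 0 0 0" --pt "0 0 -0.03 0 0 0 0" --pt "0 0 0 0 0 0 0"

```text
time_s: 10.9
ee_pos: [0.5381, -0.1128, 0.2342]
eef_rot: [3.135, 0.61, 1.422]
force: [-0.0, -0.3, -0.4]
grip_width: 0.0474
grip_force: 0.0
```

Run:
```python
from slot import *
p,A=tgt(.1); plan(p,A@R.from_rotvec([0,0,np.pi/2]).as_matrix())
im,m=snap("wrist","w5.png")
cv2.imwrite("pics/w5b.png",cv2.resize(im,None,fx=1.5,fy=1.5,interpolation=cv2.INTER_CUBIC))
im,m=snap("top","t5.png");snap("side","s5.png")
print(proj("",P,m),proj("",P+frame()[1]*.11,m))
```

```text
pos [ 0.5381 -0.1128  0.2342] q [ 0.05  0.33  1.46 -0.6   1.5   0.28] t 10.9 F [-0.  -0.3 -0.4] w 0.0474
tool d [ 0.0004 -0.0014  0.0037] rotvec [ 0.0029 -0.0008 -0.0055] rows>= 0.08
[[375.41783924 218.32429838]] [[359.36838476 212.09156957]]
```

View pics/w5b.png

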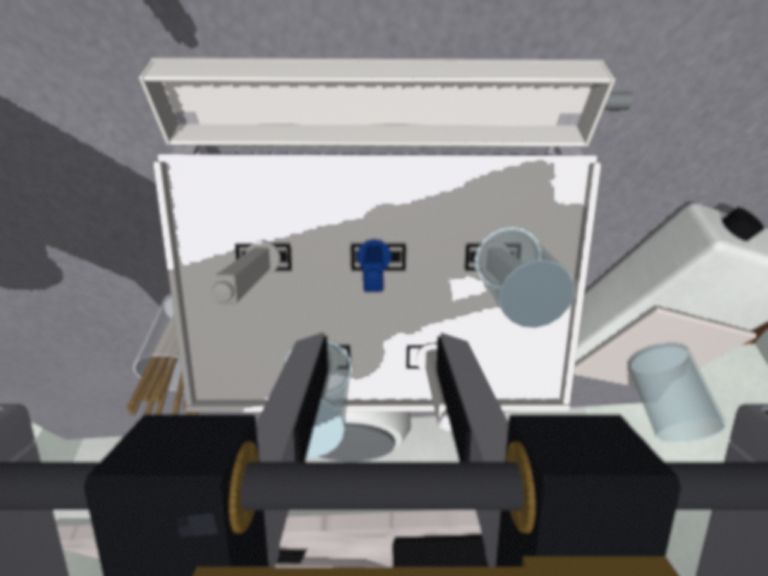

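The blue peg stands in the free slot, with its collar at (373,255) and tip at (373,285) in the ×1.5 view, leaning slightly downhill. The T-bar has turned out of sight, so it is locked across the slot. Now I'll measure the lean and plan the beaker pick.

```bash
cat > lean.py <<'E'
from slot import *
def blue(f,r):
    im,m=load(f); k=cv2.inRange(cv2.cvtColor(im,cv2.COLOR_BGR2HSV),(108,100,30),(125,255,255)); a,b,c,d=r; z=np.zeros_like(k); z[b:d,a:c]=k[b:d,a:c]
    q=np.argwhere(z>0)[:,::-1]; return q,m
x,n=frame(); y=np.cross(n,x)
for f,r in(("w5.png",(225,150,275,210)),("t5.png",(340,195,395,240)),("s5.png",(265,70,310,125))):
    q,m=blue(f,r); 
    if len(q)<5: print(f,len(q)); continue
    print(f,len(q),q.min(0),q.max(0),"axis pred coll/tip",proj("",np.array([P+n*.0025,P+n*.11]),m).round(1).tolist())
    for a in (0,.05,.1): print("  lean",a,proj("",P+.11*(n*np.cos(a)+y*np.sin(a)),m).round(1))
    print("  ".join(f"{v}:{q[q[:,1]==v][:,0].min()}-{q[q[:,1]==v][:,0].max()}" for v in np.unique(q[:,1])[::2]))
E
python3 lean.py
python3 - <<'E'
from h import *
plan([.534,.2325,.27],down(3.0))
E
```

```text
w5.png 552 [238 160] [261 193] axis pred coll/tip [[252.3, 171.1], [252.0, 194.6]]
  lean 0 [[252.  194.6]]
  lean 0.05 [[252.  189.1]]
  lean 0.1 [[251.9 183.4]]
160:247-251  162:243-256  164:240-258  166:240-259  168:238-260  170:238-261  172:238-261  174:239-259  176:240-258  178:241-257  180:242-255  182:242-254  184:243-254  186:243-254  188:243-254  190:243-254  192:243-254
t5.png 31 [356 212] [377 223] axis pred coll/tip [[375.1, 218.2], [359.4, 212.1]]
  lean 0 [[359.4 212.1]]
  lean 0.05 [[357.2 211.9]]
  lean 0.1 [[355.1 211.7]]
212:356-357  214:356-361  217:377-377  219:377-377  221:377-377  223:372-375
s5.png 64 [283  92] [292 108] axis pred coll/tip [[285.9, 103.2], [283.4, 90.3]]
  lean 0 [[283.4  90.3]]
  lean 0.05 [[283.   92.5]]
  lean 0.1 [[282.6  94.8]]
92:284-286  94:283-287  96:283-287  98:283-287  101:291-291  103:283-292  105:283-292  107:285-291
pos [ 0.5363 -0.1146  0.23  ] q [ 0.04  0.33  1.46 -0.6   1.5   0.28] t 11.05 F [-0.2  0.3  0.3] w 0.0472
tool d [ 0.258  -0.053  -0.2296] rotvec [-0.4812  0.4769 -1.5218] rows>= 11.18
```

Request:
jog_arm --pt "0 0 -0.04 0 0 0 0" --pt "0 0 -0.04 0 0 0 0" --pt "0 0 0 0 0 0 1"

```text
time_s: 11.35
ee_pos: [0.5444, -0.0678, 0.2991]
eef_rot: [3.136, 0.61, 1.422]
force: [0.7, 0.3, -0.3]
grip_width: 0.0519
grip_force: 0.0
```

Run:
```python
from h import *
plan([.534,.2325,.27],down(3.0))
```

```text
pos [ 0.5444 -0.0678  0.2991] q [ 0.12  0.32  1.32 -0.59  1.67  0.26] t 11.35 F [ 0.7  0.3 -0.3] w 0.0519
tool d [ 0.2588 -0.054  -0.1456] rotvec [-0.4757  0.4804 -1.5227] rows>= 11.18
```

Request:
jog_arm --pt "0 0 0 -0.04 0.04 -0.127 1" --pt "0 0 0 -0.04 0.04 -0.127 1" --pt "0 0 0 -0.04 0.04 -0.127 1" --pt "0 0 0 -0.04 0.04 -0.127 1" --pt "0 0 0 -0.04 0.04 -0.127 1"

```text
time_s: 11.85
ee_pos: [0.5428, -0.0697, 0.2948]
eef_rot: [-3.007, 0.355, 2.13]
force: [0.8, 0.5, 0.2]
grip_width: 0.0913
grip_force: 0.0
```

Request:
jog_arm --pt "0 0 0 -0.04 0.04 -0.127 1" --pt "0 0 0 -0.04 0.04 -0.127 1" --pt "0 0 0 -0.04 0.04 -0.127 1" --pt "0 0 0 -0.04 0.04 -0.127 1" --pt "0 0 0 -0.04 0.04 -0.127 1"

```text
time_s: 12.35
ee_pos: [0.5428, -0.0699, 0.2949]
eef_rot: [-3.074, 0.084, 2.754]
force: [-0.9, 0.0, -0.2]
grip_width: 0.0942
grip_force: 0.0
```

Request:
jog_arm --pt "0 0 0 -0.04 0.04 -0.127 1" --pt "0 0 0 -0.04 0.04 -0.127 1" --pt "0 0 0 0 0 0 1"

```text
time_s: 12.65
ee_pos: [0.5431, -0.0706, 0.2943]
eef_rot: [3.14, -0.005, 3.001]
force: [-0.5, 0.5, -0.3]
grip_width: 0.0937
grip_force: 0.0
```

Run:
```python
from h import *
plan([.534,.2325,.23],down(3.0))
```

```text
pos [ 0.5431 -0.0706  0.2943] q [-0.2   0.24  1.31  0.    1.6  -1.63] t 12.65 F [-0.5  0.5 -0.3] w 0.0937
tool d [0.0513 0.2987 0.0652] rotvec [ 0.0018 -0.0055  0.0005] rows>= 6.2
```

Request:
jog_arm --pt "0.008 0.046 0 0 -0.005 0 1" --pt "0.008 0.046 0 0 0 0 1" --pt "0.008 0.046 0 0 0 0 1" --pt "0.008 0.046 0 0 0 0 1" --pt "0.008 0.046 0 0 0 0 1"

```text
time_s: 13.15
ee_pos: [0.5353, 0.1658, 0.2957]
eef_rot: [-3.142, 0.004, 2.996]
force: [0.7, -0.7, 0.1]
grip_width: 0.0941
grip_force: 0.0
```

Request:
jog_arm --pt "0.011 0.046 0 0 0 0 1" --pt "0 0.023 0.035 0 0 0 1" --pt "0 0 0.03 0 0 0 1" --pt "0 0 0 0 0 0 1" --pt "0 0 0 0 0 0 1"

```text
time_s: 13.65
ee_pos: [0.5348, 0.2338, 0.2321]
eef_rot: [3.141, 0.003, 2.999]
force: [0.0, -1.1, 0.4]
grip_width: 0.0937
grip_force: 0.0
```

Run:
```python
from h import *
plan([.534,.2325,.031],down(3.0))
im,m=snap("wrist","w6.png")
k=cv2.inRange(cv2.cvtColor(im,cv2.COLOR_BGR2HSV),(2,110,40),(12,255,190)); k[260:]=0; k[:,:185]=0;k[:,325:]=0
n,l,s,c=cv2.connectedComponentsWithStats(k); i=1+s[1:,4].argmax(); q=np.argwhere(l==i); print(s[i],c[i])
print(" ".join(f"{v}:{q[q[:,0]==v][:,1].min()}-{q[q[:,0]==v][:,1].max()}" for v in range(s[i,1],s[i,1]+s[i,3],4)))
for p in([.534,.2325],):
    for z in(0,.075): print(z,[proj("",[p[0]+a,p[1]+b,z],m).round(1)[0].tolist() for a,b in((0,0),(.026,0),(-.026,0),(0,.026),(0,-.026))])
```

```text
pos [0.5348 0.2338 0.2321] q [ 0.35  0.33  1.32 -0.    1.48 -1.08] t 13.65 F [ 0.  -1.1  0.4] w 0.0937
tool d [ 0.0013 -0.0016  0.2011] rotvec [ 0.0007  0.0035 -0.0015] rows>= 4.02
[ 238  144   39   45 1229] [257.33197722 168.72823434]
144:251-263 148:245-269 152:242-272 156:240-274 160:240-274 164:239-276 168:238-276 172:239-276 176:239-275 180:241-273 184:245-270 188:253-262
0 [[252.7, 159.2], [255.1, 175.7], [250.2, 142.3], [269.6, 156.8], [235.8, 161.6]]
0.075 [[252.4, 169.6], [255.2, 188.9], [249.4, 149.6], [272.4, 166.8], [232.4, 172.4]]
```

View pics/w6.png

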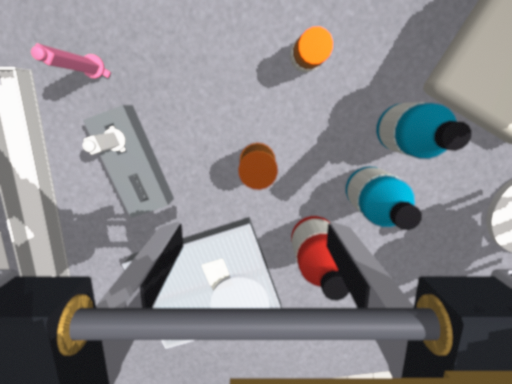

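The beaker's disc is at about (257,168), between the fingers and clear of the bottles. It is about 5 mm to +y of my estimate. I'll descend and grip it gently.

Request:
jog_arm --pt "0.001 0.0045 0.03 0 0.003 0 1" --pt "0 0 0.045 0 0 0 1" --pt "0 0 0.045 0 0 0 1" --pt "0 0 0.045 0 0 0 1" --pt "0 0 0.03 0 0 0 1"

```text
time_s: 14.2
ee_pos: [0.5349, 0.2384, 0.0357]
eef_rot: [3.14, 0.001, 2.999]
force: [0.7, -0.2, 0.6]
grip_width: 0.0941
grip_force: 0.0
```

Request:
jog_arm --pt "0 0 0 0 0 0 0.8" --pt "0 0 0 0 0 0 0.5"

```text
time_s: 14.4
ee_pos: [0.5359, 0.2392, 0.0389]
eef_rot: [3.139, 0.002, 3.0]
force: [0.4, -0.1, 1.8]
grip_width: 0.0814
grip_force: 0.0
```

Run:
```python
from h import *
plan([.534,.238,.031],down(3.0))
```

```text
pos [0.5359 0.2392 0.0389] q [ 0.36  0.51  1.54  0.    1.09 -1.07] t 14.4 F [ 0.4 -0.1  1.8] w 0.0814
tool d [ 0.0017 -0.0014  0.0079] rotvec [0.0023 0.0023 0.0002] rows>= 0.16
```

Request:
jog_arm --pt "0.0017 -0.001 0.007 0.002 0.002 0 0.5" --pt "0 0 0 0 0 0 -1" --pt "0 0 0 0 0 0 -1" --pt "0 0 0 0 0 0 -1" --pt "0 0 0 0 0 0 -1" --squeeze 12

```text
time_s: 14.9
ee_pos: [0.5332, 0.2384, 0.0305]
eef_rot: [-3.141, -0.001, 3.001]
force: [-0.3, -2.2, 5.5]
grip_width: 0.0514
grip_force: 12.0
```

Request:
jog_arm --pt "0 0 0 0 0 0 -1" --pt "0 0 0 0 0 0 -1" --pt "0 0 0 0 0 0 -1"

```text
time_s: 15.2
ee_pos: [0.5332, 0.2384, 0.0304]
eef_rot: [-3.141, -0.001, 3.001]
force: [-1.5, -1.0, 6.6]
grip_width: 0.0514
grip_force: 12.0
```

Run:
```python
from h import *
plan([.534,.238,.031],down(3.0)); o=ctrl.get_obs(); print(o["ee_pos"],o["eef_rot"],o["grip_force"])
```

```text
pos [0.5332 0.2384 0.0304] q [ 0.36  0.52  1.55  0.    1.07 -1.07] t 15.2 F [-1.5 -1.   6.6] w 0.0514
tool d [-0.0009 -0.0003 -0.0006] rotvec [-0.0003 -0.001   0.0013] rows>= 0.02
[0.53316811 0.23841832 0.03044986] [-3.14124363e+00 -9.96476259e-04  3.00132939e+00] 12.00065866112709
```

Request:
jog_arm --pt "0 0 -0.02 0 0 0 -1" --pt "0 0 -0.045 0 0 0 -1" --pt "0 0 -0.045 0 0 0 -1" --pt "0 0 -0.045 0 0 0 -1" --pt "0 0 -0.045 0 0 0 -1" --squeeze 15

```text
time_s: 15.7
ee_pos: [0.5328, 0.2384, 0.2316]
eef_rot: [-3.141, -0.002, 3.001]
force: [-1.2, 0.3, -0.7]
grip_width: 0.0513
grip_force: 15.0
```

Request:
jog_arm --pt "0 0 -0.045 0 0 0 -1" --pt "0 0 -0.03 0 0 0 -1" --pt "0 -0.04 0 0 0 0 -1" --pt "0 -0.045 0 0 0 0 -1" --pt "0 -0.045 0 0 0 0 -1"

```text
time_s: 16.2
ee_pos: [0.5146, 0.1086, 0.3046]
eef_rot: [-3.141, -0.002, 3.002]
force: [1.7, -0.2, -0.7]
grip_width: 0.0515
grip_force: 15.0
```

```bash
cat >> slot.py <<'E'
def btgt(h,lean=.06,O=None,boff=(0,0,.0304)):
    x,n=frame(); y=np.cross(n,x); z=n*np.cos(lean)+y*np.sin(lean); A=tilt(-x,-z)
    O=P-.0022*x if O is None else O
    return O+z*h-A@np.array(boff),A
E
python3 - <<'E'
from slot import *
p,A=btgt(.16); print(p); plan(p,A)
E
```

```text
[ 0.53752876 -0.08908708  0.24879314]
pos [0.5146 0.1086 0.3046] q [ 0.14  0.18  1.35 -0.    1.61 -1.29] t 16.2 F [ 1.7 -0.2 -0.7] w 0.0515
tool d [-0.0503 -0.1926  0.0559] rotvec [ 0.6701 -0.0012  0.0034] rows>= 4.5
```

Rotate first, then translate.

Request:
jog_arm --pt "-0.01 0 0 0.134 0 0 -1" --pt "-0.01 0 0 0.134 0 0 -1" --pt "-0.01 0 0 0.134 0 0 -1" --pt "-0.01 0 0 0.134 0 0 -1" --pt "-0.01 0 0 0.134 0 0 -1"

```text
time_s: 16.7
ee_pos: [0.5651, 0.1032, 0.3052]
eef_rot: [-2.466, -0.001, 3.002]
force: [0.6, -1.2, -0.2]
grip_width: 0.0516
grip_force: 15.0
```

Request:
jog_arm --pt "0 0 0 0 0 0 -1" --pt "0 0 0 0 0 0 -1"

```text
time_s: 16.9
ee_pos: [0.5646, 0.1033, 0.3038]
eef_rot: [-2.472, -0.003, 3.002]
force: [-0.7, 0.1, -0.6]
grip_width: 0.0516
grip_force: 15.0
```

Run:
```python
from slot import *
p,A=btgt(.16); plan(p,A)
```

```text
pos [0.5646 0.1033 0.3038] q [ 0.4   0.52  1.05 -0.59  1.9  -1.13] t 16.9 F [-0.7  0.1 -0.6] w 0.0516
tool d [-1.000e-04 -1.183e-01  1.637e-01] rotvec [ 0.0016 -0.001   0.0041] rows>= 4.04
```

Request:
jog_arm --pt "0 -0.04 0 0 0 0 -1" --pt "0 -0.04 0 0 0 0 -1" --pt "0 -0.038 0.01 0 0 0 -1" --pt "0 0 0.04 0 0 0 -1" --pt "0 0 0.04 0 0 0 -1"

```text
time_s: 17.4
ee_pos: [0.5433, -0.0459, 0.3091]
eef_rot: [-2.475, 0.004, 3.0]
force: [2.0, -0.2, -1.5]
grip_width: 0.0514
grip_force: 15.0
```

Request:
jog_arm --pt "0 0 0.04 0 0 0 -1" --pt "0 0 0.03 0 0 0 -1" --pt "0 0 0 0 0 0 -1" --pt "0 0 0 0 0 0 -1"

```text
time_s: 17.8
ee_pos: [0.5377, -0.0875, 0.2545]
eef_rot: [-2.473, 0.001, 3.0]
force: [0.7, -0.3, 0.3]
grip_width: 0.0515
grip_force: 15.0
```

Run:
```python
from slot import *
p,A=btgt(.13); plan(p,A)
im,m=snap("wrist","w7.png"); T,mt=snap("top","t7.png"); S,ms=snap("side","s7.png")
a=cv2.resize(im[100:260,150:360],(788,600),interpolation=cv2.INTER_CUBIC)[:, :400]
x,n=frame(); 
b=[cv2.resize(q,(400,300),interpolation=cv2.INTER_CUBIC) for q in (T[165:270,310:450],S[40:145,215:355])]
cv2.imwrite("pics/c7.png",np.hstack([cv2.resize(im[100:260,200:307],(400,600),interpolation=cv2.INTER_CUBIC),np.vstack(b)]))
```

```text
pos [ 0.5377 -0.0875  0.2545] q [ 0.12  0.34  1.42 -0.64  1.58 -1.25] t 17.8 F [ 0.7 -0.3  0.3] w 0.0515
tool d [-0.0001  0.0022  0.0355] rotvec [ 0.002   0.0007 -0.0003] rows>= 0.71
```

View pics/c7.png

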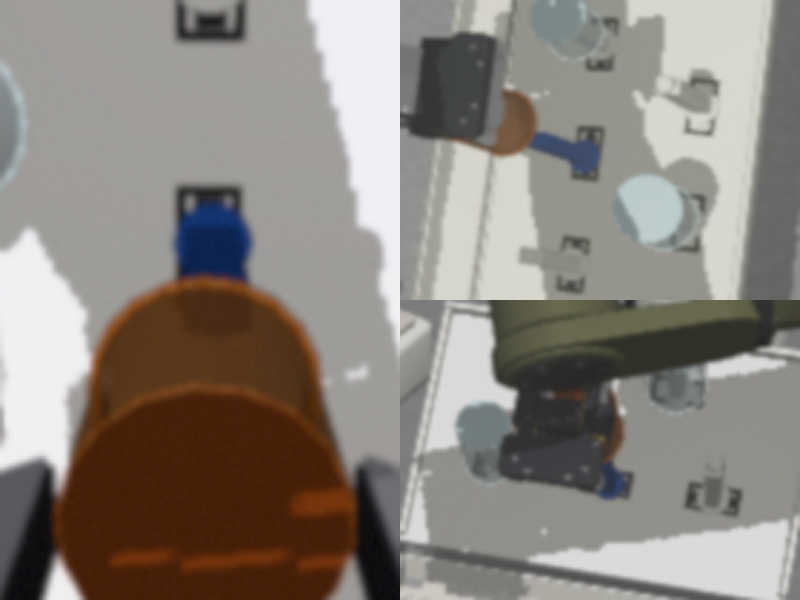

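The blue collar (213,243) lies almost on the beaker's axis (column 205), about 2 mm off, and the mouth is pointed at the peg. I'll correct that and lower in steps.

Request:
jog_arm --pt "0 0.003 0.02 0.002 0 0 -1" --pt "0 0 0.02 0 0 0 -1" --pt "0 0 0.01 0 0 0 -1" --pt "0 0 0.01 0 0 0 -1" --pt "0 0 0 0 0 0 -1"

```text
time_s: 18.45
ee_pos: [0.5326, -0.1221, 0.2036]
eef_rot: [-2.469, -0.002, 3.001]
force: [0.3, -0.9, -0.5]
grip_width: 0.0515
grip_force: 15.0
```

Run:
```python
from slot import *
p,A=btgt(.05); plan(p,A)
im,m=snap("wrist","w8.png")
k=cv2.inRange(cv2.cvtColor(im,cv2.COLOR_BGR2HSV),(100,80,20),(130,255,255)); q=np.argwhere(k[:240,200:310])[:,::-1]+[200,0]; print(q.min(0),q.max(0)); x,n=frame()
print(proj("",P-.0022*x+n*.0025,m), proj("",P-.0022*x+n*.0025+.01*x,m))
```

```text
pos [ 0.5326 -0.1221  0.2036] q [ 0.06  0.36  1.52 -0.66  1.46 -1.23] t 18.45 F [ 0.3 -0.9 -0.5] w 0.0515
tool d [-0.0002 -0.0019  0.0539] rotvec [-0.0018 -0.001   0.0027] rows>= 1.08
[243 161] [265 174]
[[252.70189947 175.22841935]] [[252.70343151 183.25405644]]
```

Request:
jog_arm --pt "0 0 0.01 0 0 0 -1" --pt "0 0 0.01 0 0 0 -1" --pt "0 0 0.01 0 0 0 -1" --pt "0 0 0.01 0 0 0 -1" --pt "0 0 0 0 0 0 -1"

```text
time_s: 19.0
ee_pos: [0.5285, -0.1473, 0.1713]
eef_rot: [-2.469, -0.004, 3.001]
force: [0.3, 1.0, -0.6]
grip_width: 0.0515
grip_force: 15.0
```

Run:
```python
from slot import *
p,A=btgt(.038); plan(p,A)
```

```text
pos [ 0.5285 -0.1473  0.1713] q [ 0.01  0.38  1.57 -0.68  1.37 -1.22] t 19.0 F [ 0.3  1.  -0.6] w 0.0515
tool d [-0.0007 -0.002   0.0247] rotvec [-0.0021 -0.0025  0.0032] rows>= 0.5
```

Request:
jog_arm --pt "0 0 0.007 0 0 0 -1" --pt "0 0 0.007 0 0 0 -1" --pt "0 0 0.004 0 0 0 -1" --pt "0 0 0 0 0 0 -1"

```text
time_s: 19.4
ee_pos: [0.5274, -0.1579, 0.1581]
eef_rot: [-2.469, -0.003, 3.001]
force: [-0.5, 0.1, -0.9]
grip_width: 0.0517
grip_force: 15.0
```

Request:
jog_arm --pt "0 0 0.001 0 0 0 -1" --pt "0 0 0 0 0 0 -1"

```text
time_s: 19.6
ee_pos: [0.5276, -0.1582, 0.1578]
eef_rot: [-2.469, -0.002, 3.002]
force: [-0.2, 0.0, -1.0]
grip_width: 0.0511
grip_force: 15.0
```

Run:
```python
from slot import *
p,A=btgt(.038); plan(p,A)
```

```text
pos [ 0.5276 -0.1582  0.1578] q [-0.01  0.39  1.59 -0.69  1.34 -1.21] t 19.6 F [-0.2  0.  -1. ] w 0.0511
tool d [-0.     -0.0019  0.0074] rotvec [-0.0019 -0.0002  0.0026] rows>= 0.15
```

Request:
jog_arm --pt "0 0 0.0015 0 0 0 -1" --pt "0 0 0.0015 0 0 0 -1" --pt "0 0 0.001 0 0 0 -1" --pt "0 0 0 0 0 0 -1"

```text
time_s: 20.0
ee_pos: [0.5271, -0.1608, 0.1545]
eef_rot: [-2.469, -0.002, 3.001]
force: [0.3, -0.6, -1.3]
grip_width: 0.0515
grip_force: 15.0
```

Request:
jog_arm --pt "0 0 0.001 0 0 0 -1" --pt "0 0 0 0 0 0 -1"

```text
time_s: 20.2
ee_pos: [0.527, -0.1614, 0.1537]
eef_rot: [-2.469, -0.002, 3.001]
force: [0.2, 0.7, -0.0]
grip_width: 0.0515
grip_force: 15.0
```

Request:
jog_arm --pt "0 0 0.0007 0 0 0 -1" --pt "0 0 0 0 0 0 -1"

```text
time_s: 20.4
ee_pos: [0.527, -0.1618, 0.1532]
eef_rot: [-2.469, -0.002, 3.001]
force: [-0.6, 0.2, -1.8]
grip_width: 0.0518
grip_force: 15.0
```

Request:
jog_arm --pt "0 0 0.001 0 0 0 -1" --pt "0 0 0 0 0 0 -1"

```text
time_s: 20.6
ee_pos: [0.5272, -0.1623, 0.1529]
eef_rot: [-2.469, -0.001, 3.002]
force: [0.2, 1.7, 2.4]
grip_width: 0.0513
grip_force: 15.0
```

Request:
jog_arm --pt "0 0 0.0007 0 0 0 -1" --pt "0 0 0 0 0 0 -1"

```text
time_s: 20.8
ee_pos: [0.5275, -0.1626, 0.1528]
eef_rot: [-2.469, -0.0, 3.002]
force: [1.3, 4.8, 6.8]
grip_width: 0.0514
grip_force: 15.0
```

Run:
```python
from slot import *
p,A=btgt(.038); plan(p,A)
```

```text
pos [ 0.5275 -0.1626  0.1528] q [-0.01  0.39  1.6  -0.69  1.32 -1.21] t 20.8 F [1.3 4.8 6.8] w 0.0514
tool d [ 0.0005 -0.0016  0.0007] rotvec [-0.0018  0.0014  0.0019] rows>= 0.04
```

The beaker is in contact with the tip: about 8 N along the axis at the expected depth. I'll ease off slightly and open.

Request:
jog_arm --pt "0 0 -0.0005 0 0 0 -1" --pt "0 0 0 0 0 0 0.3" --pt "0 0 0 0 0 0 0.5" --pt "0 0 0 0 0 0 0.8" --pt "0 0 0 0 0 0 1"

```text
time_s: 21.3
ee_pos: [0.5268, -0.1626, 0.1522]
eef_rot: [-2.469, -0.002, 3.001]
force: [0.5, -1.0, 0.3]
grip_width: 0.08
grip_force: 0.0
```

Request:
jog_arm --pt "0 0 0 0 0 0 1" --pt "0 0 0 0 0 0 1" --pt "0 0 0 0 0 0 1" --pt "0 0 0 0 0 0 1" --pt "0 0 0 0 0 0 1"

```text
time_s: 21.8
ee_pos: [0.5269, -0.1625, 0.1524]
eef_rot: [-2.469, -0.002, 3.001]
force: [-0.0, -0.4, 0.2]
grip_width: 0.0942
grip_force: 0.0
```

Request:
jog_arm --pt "0 0 -0.01 0 0 0 1" --pt "0 0 -0.02 0 0 0 1" --pt "0 0 -0.04 0 0 0 1" --pt "0 0 -0.045 0 0 0 1" --pt "0 0 -0.04 0 0 0 1"

```text
time_s: 22.3
ee_pos: [0.5406, -0.0653, 0.2759]
eef_rot: [-2.47, -0.001, 3.002]
force: [0.8, -0.1, 0.7]
grip_width: 0.094
grip_force: 0.0
```

Request:
jog_arm --pt "0 0 -0.04 0 0 0 1" --pt "0 0.02 -0.03 0 0 0 1" --pt "0 0 0 0 0 0 1" --pt "0 0 0 0 0 0 1" --pt "0 0 0 0 0 0 1"

```text
time_s: 22.8
ee_pos: [0.5487, -0.0087, 0.3155]
eef_rot: [-2.469, -0.003, 3.001]
force: [-0.2, 0.1, -1.1]
grip_width: 0.094
grip_force: 0.0
```

Run:
```python
from slot import *
plan(*btgt(.038)); im,m=snap("wrist","w9.png"); T,_=snap("top","t9.png")
cv2.imwrite("pics/c9.png",np.vstack([cv2.resize(im[60:260,130:380],(600,480))[:300],cv2.resize(T[150:300,310:450],(280,300))[:, :].repeat(1,0) if 0 else cv2.resize(T[165:270,240:450],(600,300))]))
```

```text
pos [ 0.5487 -0.0087  0.3155] q [ 0.25  0.38  1.23 -0.63  1.78 -1.24] t 22.8 F [-0.2  0.1 -1.1] w 0.094
tool d [-0.0005 -0.0216  0.2248] rotvec [-0.0022 -0.0013  0.0029] rows>= 4.52
```

View pics/c9.png

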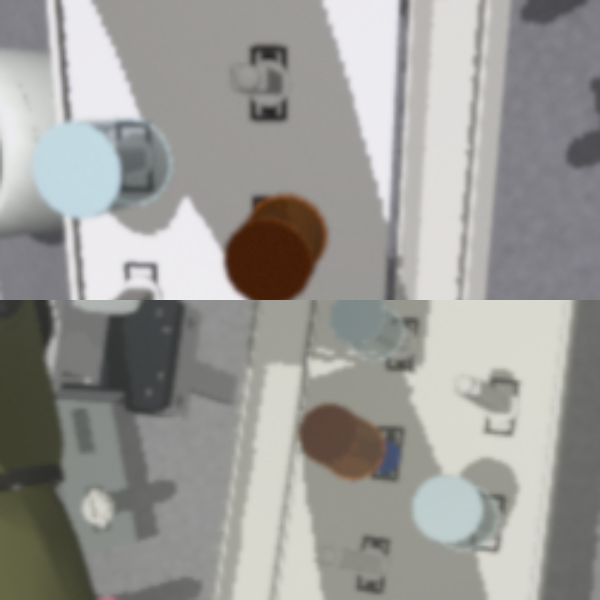

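The amber beaker hangs over the blue peg, with its bottom at (268,258), leaning a little. The blue collar shows at the slot and the arm is clear. I'll hand in.

```bash
python3 -c "
from station import ctrl
print(ctrl.hand_in())"
```

```text
the job is handed in; nothing more can be done
None
```

The long blue peg is locked in the free slot, the amber beaker hangs upside down on it and the arm is clear; I handed the job in at about 23 s and was given no verdict.

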